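# Swing the tube carrier round to the reader and index it

## Robot

A 6-joint arm with a two-finger parallel gripper is mounted at the origin on the work surface. World frame = base frame: x ahead of the robot, y to its left, z up, the work surface at z = 0. Lengths are in mm, angles in rad, forces in N, time in s.
With the tool pointing down it reaches from about 375 to 975 mm from the base axis. Payload 3.8 kg.
Tool frame: the origin (TCP) lies at the very end of the fingers, on their centre line; the grasp point (between the pads) lies 19 mm behind it; x points along the fingers, z is the direction in which the jaws open and shut, and the axes are right-handed (so a half turn about x gives the same grasp; the last joint's range is limited). The gripper opens to 88 mm and grips with 3 to 60 N. Pads are 18 mm wide; open, the fingers measure 123 mm over their backs; the gripper's body (75 mm by 187 mm) begins 45 mm behind the grasp point.
Start: joints at [-1.353, 0.264, 1.604, -0, 1.274, -0.037], TCP at [170.13, -653.203, 238.706] pointing down, gripper open.
Joint ranges: [-2.63, 2.63], [-0.94, 2.18], [0.31, 2.57], [-1.31, 4.45], [0, 2.66], [-2.55, 2.55]. Speed limits (rad/s): [2.57, 2.57, 3.14, 3.14, 3.14, 3.14].

## Interface

Orientations are given as a unit quaternion [x, y, z, w].
In Python, from cell import manip gives the robot as it stands.
- The arm moves only by the tool apply_moves, never from a script. Its argument "plan" is a list of rows, each a list of 4 numbers: the shift along the tool's x, y, z in m, then the turn about the tool's x in rad. In form: [[dx, dy, dz, roll], ...]. A call has 1 to 12 rows; each row shifts and turns the commanded pose from where the row before left it, along the tool's axes as they then stand; what a row does not reach is not made up. A row lasts 1/12 s, in which the tool goes at most 41.7 mm and 7.16 degrees, less where a joint would pass 70% of its speed; a pose out of reach is approached as far as the arm can. A call with a gripper value outside its range is refused whole. "gripper" is the closure, from 0 (fully open) to 1 (shut), set as the call begins (left out, the last holds). The fingers move at their own pace and stop on an object; "newtons" is the grip in N (left out, the last holds). Time passes only in rows, so rows that do not move let the fingers close. It gives the time, the measured TCP pose, the force and the opening at its end, in the units of the state.
- manip.get_state(): the state, without advancing time (a new reading comes with each control period).
- manip.grab_frame(name): name is "scene" or "top" or "wrist"; returns the picture (400x640x3 uint8, blue, green, red); there is no depth.
- manip.camera_info(name): a dict with "camera_matrix" (3x3 intrinsics, pixels), "origin" and "orientation" of the camera in the world. Camera axes: x right, y down, z forward; pixel columns grow to the right and rows downward; lengths in mm; the calibration is good to about 2 mm. A picture is of the moment at which its call begins: read the wrist's pose just before it. camera_info takes no time and is no camera call; for the wrist camera it gives the pose at the moment of the call.
- manip.hand_in(): hands the job in, once; it reports no verdict.
The state is a dict: "t": time; "joint_positions": joint angles; "joint_velocities": joint speeds; "joint_efforts": joint torques, N m; "tool_pos": TCP position; "tool_rot": TCP orientation; "wrist_force": force on the tool from outside, world axes, zero at the start; "torque": the same for the moment, N m; "width": finger opening in mm.
Only numpy, scipy, OpenCV 4.12 (cv2) and the standard library are available. Lean on these libraries where they do the work, as an engineer would, in place of code of your own. Each camera call takes 0.05 s, during which the arm holds its last target. There are 200 camera calls.

## Task

The swing carrier with the five sample tubes is pinned in its middle (loading) position. Pull its sprung index pin up by the knob, swing the carrier so that the tube rack comes round to the upright cylindrical reader, and let the pin drop fully home in the index hole on that side. Go gently, never wrench the carrier against the pin or press the pin onto the plate, leave the other things where they stand, and let go.

Things in the scene. Friction and masses are not known exactly. Their poses are not given: they have to be found in the camera images.
- index_base: Fixed grey base of the swing carrier. Origin on the carrier's vertical pivot axis, at bench level; z up. Flat index plates lie in an arc round its -x side, 101 to 149 mm from the pivot, top 34 mm above the bench, 1.0 rad to either side without gaps. The knob end of the carrier sweeps over them.
- middle_hole (a point): Mouth of the 12 mm middle hole, in the plates' top, on the base's own -x axis, 125 mm from the pivot. One more such hole on this circle lies to either side, in a sector plate clamped by screws in slots: anywhere from 0.54 to 0.86 rad round from the middle. That angle is not measured; it is found by letting the pin ride on the plate until it drops in.
- carrier (a joint): Angle of the carrier about the pivot, rad, counter-clockwise from above; starts at 0, in the middle hole; stops at -1 and 1. In the base frame the knob is at 125 mm x (-cos a, -sin a), the rack on the other end; at a > 0 the rack goes to the base's +y side, the knob to its -y side. Pivot drag about 1.6 N at the knob; the carrier stays where it is left.
- index_pin (a joint): Lift of the index pin, m: 0 = fully home in a hole, about 0.007 = tip riding on top of the index plates, 0.011 = upper stop. A spring and its weight pull it down with about 7 N at 0 and 11 N at the stop; riding on the plate it rubs with about 1.5 N.
- knob (a point): Centre of the black pull knob on top of the pin: upright cylinder, 28 mm diameter, 20 mm high, centre 78 mm above the bench with the pin home. It rises with the pin and swings with the carrier. Under it, a 17 mm plunger body stands on the carrier's flat aluminium bar (32 mm wide), whose top is 26 mm below the knob's centre.
- pin_tip: The steel index pin: 10 mm diameter, tip tapered to 9 mm over the last 2 mm, 7 mm deep in a hole when home, with 1 mm play all round. Origin on its axis (also the knob's), at bench level when home. It must not be loaded hard against the plates, sideways or downwards (25 N at most).
- rack (a point): Centre of the white rack of five tubes on the carrier's other end, 85 mm from the pivot, opposite the knob, 94 mm above the bench. Rack 114 mm long, across the carrier; tubes up to 138 mm above the bench.
- reader: The reader: fixed upright grey cylinder, 68 mm diameter, 142 mm tall, with a dark window band. Origin under its centre, on the bench. It stands about 165 mm from the pivot, beyond the rack, on the base's +y or -y side, some 0.7 rad round from the base's +x axis.
- cap_cup: Open white cup, 64 mm across, 75 mm tall, loose, on the side away from the reader; to be left alone. Origin under its centre.
- specimen_pot: Lidded clear pot, 56 mm across, 65 mm tall, loose, beside the base; to be left alone. Origin under its centre.
- tube_rack: Black rack, 50 x 90 mm, with eight tubes, about 90 mm tall, loose, beside the base; to be left alone. Origin under its centre.
Mind the look-alikes: they are no part of the job. Of the things that look like the reader, the middle-sized one is meant.

How it is judged:
By the outcome, as a careful person would: the job done as asked, in the order asked, and still so for the second after the job is handed in, with the robot touching nothing.
It also fails if it takes over 58 s, if anything falls off the work surface, if the arm or the gripper's body presses on something with over 40 N, if the wrist force passes 120 N, or if a joint passes its speed limit or range.

## Working session

There is one attempt and no reset: what is moved stays moved. The work goes in short steps, Python scripts to look and compute and a tool call to move; the robot and the scene stay as the last step left them, time stands still between calls to the robot, and variables do not carry over. Pictures are saved under pics/ and viewed, about 8 in all and at most 12, crops included, and the job is handed in when it is done.

Besides the shell and the picture viewer there is one more tool, called after "Emit:" as name(argument=value, ...), one argument or row to a line, values as JSON. apply_moves: Moves the arm, as the interface text tells. Its arguments: {"type":"object","properties":{"plan":{"type":"array","items":{"type":"array","items":{"type":"number"}}},"gripper":{"type":"number"},"newtons":{"type":"number"}},"required":["plan"]}

```bash
mkdir -p pics; cat > h.py <<'E'
import numpy as np, cv2
from scipy.spatial.transform import Rotation as R
from cell import manip
def cam(n):
    c=manip.camera_info(n); K=np.array(c['camera_matrix']); o=np.array(c['origin']); q=np.array(c['orientation'])
    M=R.from_quat(q).as_matrix() if q.size==4 else q.reshape(3,3)
    return K,o,M
def ray(n,u,v,z,c=None):
    K,o,M=c or cam(n); d=M@np.linalg.inv(K)@[u,v,1]; return o+d*(z-o[2])/d[2]
def proj(n,p,c=None):
    K,o,M=c or cam(n); q=K@(M.T@(np.array(p)-o)); return q[:2]/q[2]
E
python3 - <<'E'
from h import *
s=manip.get_state(); print(s)
for n in ('scene','top'):
    print(n,cam(n)); cv2.imwrite(f'pics/{n}0.png',manip.grab_frame(n))
E
```

```text
{'t': 0.0, 'joint_positions': array([-1.35289222e+00,  2.64751826e-01,  1.60532520e+00, -3.13159257e-05,
        1.27371729e+00, -3.69210646e-02]), 'joint_velocities': array([-7.32433002e-05,  3.47226468e-04,  1.47689111e-03, -2.02805166e-03,
       -7.00701660e-04, -2.95907199e-05]), 'joint_efforts': array([-3.99202108e-04, -5.02120364e+01, -3.56876922e+01,  7.24199228e-02,
        2.91337509e-02, -1.80825605e-04]), 'tool_pos': array([ 169.97552112, -652.5293255 ,  237.4152614 ]), 'tool_rot': array([ 0.43290039,  0.56008739, -0.4319198 ,  0.55887803]), 'wrist_force': array([ 0.53225468, -0.79052447, -0.22523252]), 'torque': array([-0.03121947,  0.0111084 , -0.02534191]), 'width': 88.04643025420926}
scene (array([[415.43042355,   0.        , 325.15402613],
       [  0.        , 415.43042355, 197.95486832],
       [  0.        ,   0.        ,   1.        ]]), array([1239.23266999,  357.40752865, 1098.13293454]), array([[-0.49107322,  0.72500602, -0.48292169],
       [ 0.87109735,  0.41254017, -0.26645826],
       [ 0.00604075, -0.55152233, -0.83413826]]))
top (array([[394.01158451,   0.        , 319.5029342 ],
       [  0.        , 394.01158451, 201.39789644],
       [  0.        ,   0.        ,   1.        ]]), array([ 567.85219931,   45.059409  , 1053.50541627]), array([[ 0.02572229, -0.99690807,  0.07424725],
       [-0.99957436, -0.0266715 , -0.01182114],
       [ 0.01376487, -0.07391158, -0.9971698 ]]))
```

View pics/scene0.png

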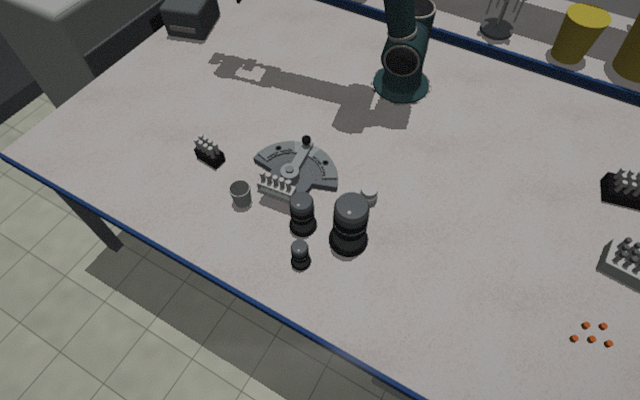

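View pics/top0.png

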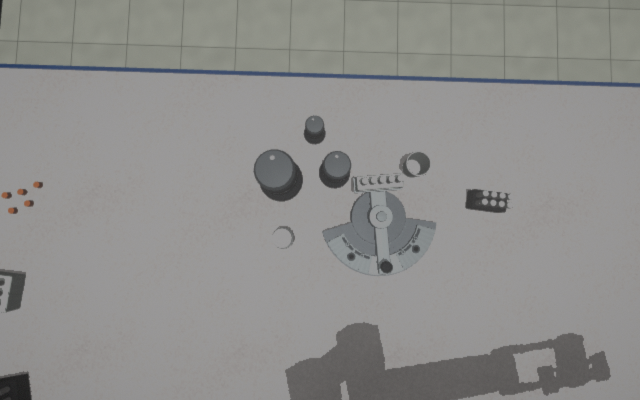

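The top view shows the knob at about (386,267), the pivot at (381,216) and the mid-sized reader at (337,165), up-left. The index holes are at about (351,257) and (416,249). I'll enlarge that area.

```bash
python3 - <<'E'
from h import *
im=cv2.imread('pics/top0.png')[140:290,300:450]
cv2.imwrite('pics/c1.png',cv2.resize(im,(600,600),interpolation=cv2.INTER_CUBIC))
E
```

```text
(no output)
```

View pics/c1.png

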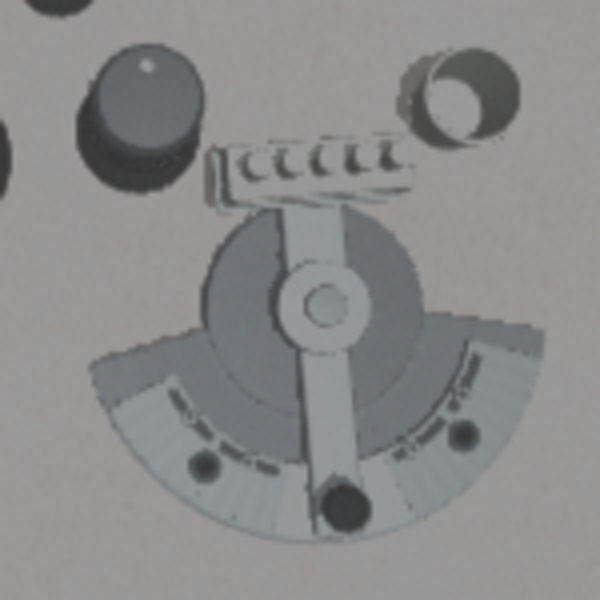

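```bash
python3 - <<'E'
from h import *
from scipy.optimize import least_squares
c=cam('top'); f=lambda u,v,z: ray('top',300+(u+.5)/4-.5,140+(v+.5)/4-.5,z,c)[:2]
k=f(346,508,88); L=f(205,466,34); Rr=f(463,435,34); rd=f(150,98,142); cup=f(470,98,75)
for n,p in dict(k=k,L=L,R=Rr,reader=rd,cup=cup,piv60=f(326,306,60),piv52=f(326,306,52)).items(): print(n,p)
P=least_squares(lambda p:[np.hypot(*(q-p))-125 for q in (k,L,Rr)],[600,-100]).x
print('pivot',P,[np.hypot(*(q-P)) for q in (k,L,Rr,rd)])
an=lambda q:np.arctan2(*(q-P)[::-1])
b=an(P+P-k); print('base yaw',b,'L',an(L)-an(k),'R',an(Rr)-an(k),'reader',an(rd)-b)
print(proj('top',[*P,60],c))
s=manip.get_state(); print(R.from_quat(s['tool_rot']).as_matrix())
E
```

```text
k [ 484.98263882 -132.54442737]
L [504.86640687 -51.29896051]
R [ 528.85377951 -217.50651955]
reader [724.16960808  -4.68452455]
cup [ 741.31388287 -209.74619078]
piv60 [ 608.68489132 -123.36406822]
piv52 [ 609.01368825 -124.72026397]
pivot [ 608.96181749 -121.13923157] [np.float64(124.50267159710724), np.float64(125.35357184974615), np.float64(125.31540983534663), np.float64(163.81249585869355)]
base yaw 0.09173464002669489 L 5.60050539569027 R 0.7855374272051461 reader 0.6990459413417296
[380.2481608  215.99236027]
[[-4.44651890e-04  9.67721983e-01  2.52019774e-01]
 [ 1.96468251e-03  2.52020158e-01 -9.67719990e-01]
 [-9.99997971e-01  6.48403208e-05 -2.01332770e-03]]
```

The target hole is at about +0.785 rad, and the rack swings CCW towards the reader on the +y side. First I'll move above the knob.

Emit:
apply_moves(
  plan=[
    [0,0.029,-0.0282,0],
    [0,0.029,-0.0282,0],
    [0,0.029,-0.0282,0],
    [0,0.029,-0.0282,0],
    [0,0.029,-0.0282,0],
    [0,0.029,-0.0282,0],
    [0,0.029,-0.0282,0],
    [0,0.029,-0.0282,0],
    [0,0.029,-0.0282,0],
    [0,0.029,-0.0282,0],
    [0,0.029,-0.0282,0],
    [0,0.029,-0.0282,0],
  ],
)

```text
t: 1.1
tool_pos: [421.9, -236.0, 238.5]
tool_rot: [0.432, 0.559, -0.432, 0.559]
wrist_force: [1.2, -0.3, 0.4]
width: 88.3
```

Emit:
apply_moves(
  plan=[
    [0,0.029,-0.0282,0],
    [0,0.029,-0.0282,0],
    [0,0.029,-0.0282,0],
    [0,0,0,0.082],
    [0,0,0,0.082],
    [0,0,0,0],
    [0,0,0,0],
    [0,0,0,0],
  ],
)

```text
t: 1.77
tool_pos: [484.1, -134.4, 238.4]
tool_rot: [0.476, 0.523, -0.477, 0.522]
wrist_force: [0.5, -1.0, -0.1]
width: 87.9
```

```bash
cat >> h.py <<'E'
def rel(target):
    s=manip.get_state(); M=R.from_quat(s['tool_rot']).as_matrix()
    print('t',s['t'],'tcp',s['tool_pos'].round(1),'jawdeg',np.degrees(np.arctan2(M[1,2],M[0,2])).round(2),'F',s['wrist_force'].round(1),'w',round(s['width'],1),'q6',s['joint_positions'][5].round(2))
    print('tool-frame move mm', (M.T@(np.array(target)-s['tool_pos'])).round(1))
E
python3 - <<'E'
from h import *
rel([485,-132.5,150])
c=cam('wrist'); im=manip.grab_frame('wrist'); cv2.imwrite('pics/w1.png',im)
print(c); print('knob pred',proj('wrist',[485,-132.5,88],c)); print(proj('wrist',[528.8,-217.5,34],c))
E
```

```text
t 1.7667 tcp [ 484.1 -134.4  238.4] jawdeg -84.72 F [ 0.5 -1.  -0.1] w 87.9 q6 1.16
tool-frame move mm [88.4  1.1 -1.8]
(array([[286.4161974 ,   0.        , 322.44155546],
       [  0.        , 286.4161974 , 204.82552724],
       [  0.        ,   0.        ,   1.        ]]), array([ 550.94623817, -128.83356551,  384.29631201]), array([[ 9.21859544e-02, -9.60592961e-01, -2.62226837e-01],
       [-9.95741808e-01, -8.89449677e-02, -2.42290191e-02],
       [-4.95322771e-05,  2.63343800e-01, -9.64702048e-01]]))
knob pred [320.16150078 191.266784  ]
[393.87407381 152.58438754]
```

View pics/w1.png

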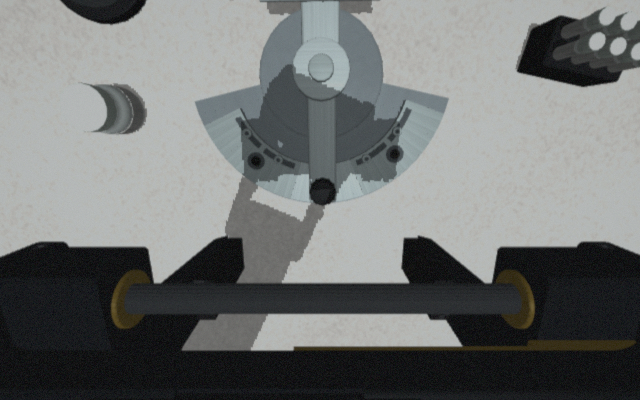

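The wrist view shows the knob at (322,191) and the right hole at (394,154), both within 2 px of my predictions. The jaws straddle the knob, so I'll descend.

Emit:
apply_moves(
  plan=[
    [0.025,0.0008,0,0],
    [0.025,0,0,0],
    [0.025,0,0,0],
    [0.025,0,0,0],
    [0.02,0,0,0],
    [0.015,0,0,0],
    [0.012,0,0,0],
    [0.01,0,0,0],
    [0.01,0,0,0],
    [0.008,0,0,0],
    [0,0,0,0],
    [0,0,0,0],
  ],
)

```text
t: 2.82
tool_pos: [485.2, -134.2, 63.6]
tool_rot: [0.477, 0.522, -0.477, 0.522]
wrist_force: [0.5, -0.8, 0.3]
width: 87.9
```

```bash
python3 - <<'E'
from h import *
from scipy.optimize import least_squares
rel([485,-133.5,62])
# wrist camera pose at w1
K=np.array([[286.416,0,322.44],[0,286.416,204.826],[0,0,1]]);o=np.array([550.946,-128.834,384.296])
M=np.array([[9.21859544e-02,-9.60592961e-01,-2.62226837e-01],[-9.95741808e-01,-8.89449677e-02,-2.42290191e-02],[-4.95322771e-05,2.63343800e-01,-9.64702048e-01]])
im=cv2.imread('pics/w1.png',0)
def dark(u,v,r,t):
    w=im[v-r:v+r+1,u-r:u+r+1].astype(float); y,x=np.nonzero(w<t); return u-r+x.mean(),v-r+y.mean(),len(x)
for u,v in((322,191),(394,154),(256,160)): print(dark(u,v,13 if v==191 else 6,38))
c=(K,o,M)
k=ray('',322,190.5,88,c)[:2];Rr=ray('',394.3,154,34,c)[:2];L=ray('',256,160,34,c)[:2]
P=least_squares(lambda p:[np.hypot(*(q-p))-125 for q in (k,L,Rr)],[600,-100]).x
an=lambda q:np.arctan2(*(q-P)[::-1])
print(k,Rr,L,P,[np.hypot(*(q-P)) for q in (k,L,Rr)],an(P+P-k),an(Rr)-an(k),an(k)-an(L)+2*np.pi)
print(manip.get_state()['width'])
E
```

```text
t 2.8167 tcp [ 485.2 -134.2   63.6] jawdeg -84.79 F [ 0.5 -0.8  0.3] w 87.9 q6 1.16
tool-frame move mm [ 1.6 -0.2 -0.7]
(np.float64(322.3625866050808), np.float64(190.66743648960738), 433)
(np.float64(393.9583333333333), np.float64(153.625), 72)
(np.float64(255.54117647058823), np.float64(160.8), 85)
[ 486.00658284 -134.36389618] [ 527.17525073 -218.28137011] [504.53540563 -51.98662338] [ 608.97199019 -122.52169262] [np.float64(123.5343239396775), np.float64(126.02458564360025), np.float64(125.93896307810813)] 0.0960090752839159 0.7678670252640822 0.6900242812820014
87.89978575793076
```

Emit:
apply_moves(
  plan=[
    [0,0,0,0],
    [0,0,0,0],
    [0,0,0,0],
    [0,0,0,0],
    [0,0,0,0],
    [0,0,0,0],
    [0,0,0,0],
    [0,0,0,0],
    [0,0,0,0],
    [0,0,0,0],
    [0,0,0,0],
    [0,0,0,0],
  ],
  gripper=1,
  newtons=4,
)

```text
t: 3.82
tool_pos: [485.2, -134.1, 63.7]
tool_rot: [0.477, 0.522, -0.477, 0.522]
wrist_force: [-0.8, -0.5, 0.2]
width: 27.9
```

Emit:
apply_moves(
  plan=[
    [0,0,0,0],
    [0,0,0,0],
    [0,0,0,0],
    [-0.0015,0,0,0],
    [-0.0015,0,0,0],
    [-0.0015,0,0,0],
    [-0.0015,0,0,0],
    [-0.0015,0,0,0],
    [-0.0015,0,0,0],
    [0,0,0,0],
    [0,0,0,0],
  ],
  newtons=30,
)

```text
t: 4.73
tool_pos: [485.1, -134.1, 72.5]
tool_rot: [0.477, 0.522, -0.477, 0.522]
wrist_force: [3.9, -0.4, -11.0]
width: 27.3
```

The pin is up 8.8 mm with an 11 N load, which matches the spring. Now I'll swing along the arc.

Emit:
apply_moves(
  plan=[
    [0,0,0.00125,-0.01],
    [0,0,0.0025,-0.02],
    [0,6e-05,0.00375,-0.03],
    [0,6e-05,0.00375,-0.03],
    [0,6e-05,0.00375,-0.03],
    [0,6e-05,0.00375,-0.03],
    [0,6e-05,0.00375,-0.03],
    [0,6e-05,0.00375,-0.03],
    [0,6e-05,0.00375,-0.03],
    [0,6e-05,0.00375,-0.03],
    [0,0,0.0025,-0.02],
    [0,0,0.00125,-0.01],
  ],
)

```text
t: 5.73
tool_pos: [494.4, -169.9, 72.5]
tool_rot: [0.394, 0.588, -0.393, 0.588]
wrist_force: [5.3, 3.7, -9.7]
width: 27.0
```

```bash
python3 - <<'E'
from h import *
rel([609,-121.8,62])
s=manip.get_state();d=s['tool_pos'][:2]-[609,-121.8];print(np.hypot(*d),np.arctan2(-d[1],-d[0])-.094)
E
```

```text
t 5.7333 tcp [ 494.4 -169.9   72.5] jawdeg -67.54 F [ 5.3  3.7 -9.7] w 27.0 q6 0.8
tool-frame move mm [ 10.6 124.3  -0.7]
124.29083279054349 0.30347351278276835
```

Emit:
apply_moves(
  plan=[
    [0,0.0002,0.00125,-0.01],
    [0,0.0002,0.0025,-0.02],
    [0,6e-05,0.00375,-0.03],
    [0,6e-05,0.00375,-0.03],
    [0,6e-05,0.00375,-0.03],
    [0,6e-05,0.00375,-0.03],
    [0,6e-05,0.00375,-0.03],
    [0,6e-05,0.00375,-0.03],
    [0,6e-05,0.00375,-0.03],
    [0,6e-05,0.00375,-0.03],
    [0,6e-05,0.00375,-0.03],
    [0,0,0.00125,-0.01],
  ],
)

```text
t: 6.73
tool_pos: [514.6, -202.1, 72.1]
tool_rot: [0.298, 0.642, -0.297, 0.641]
wrist_force: [4.4, 6.0, -9.6]
width: 27.2
```

Emit:
apply_moves(
  plan=[
    [0,0,0,0],
    [0,0,0,0],
    [0,0,0,0],
  ],
)

```text
t: 6.98
tool_pos: [514.6, -202.1, 72.2]
tool_rot: [0.299, 0.642, -0.297, 0.641]
wrist_force: [5.3, 4.7, -11.4]
width: 26.9
```

```bash
python3 - <<'E'
from h import *
rel([609,-121.8,62])
s=manip.get_state();d=s['tool_pos'][:2]-[609,-121.8];print(np.hypot(*d),np.arctan2(-d[1],-d[0])-.094)
c=cam('wrist'); im=manip.grab_frame('wrist'); cv2.imwrite('pics/w2.png',im)
E
```

```text
t 6.9833 tcp [ 514.6 -202.1   72.2] jawdeg -49.82 F [  5.3   4.7 -11.4] w 26.9 q6 0.45
tool-frame move mm [ 10.4 123.9  -0.5]
123.93142914261456 0.611387704482807
```

View pics/w2.png

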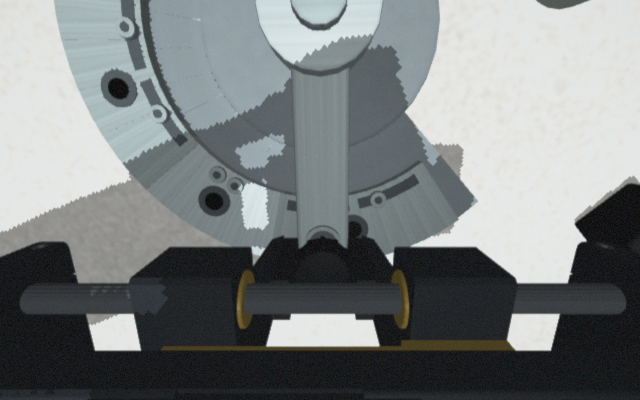

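The carrier is at about 0.61 rad. The target hole is partly hidden at (357,228), just ahead of the bar. I'll lower the pin onto the plate, open to a loose cage, and let it ride.

Emit:
apply_moves(
  plan=[
    [0.0007,0,0,0],
    [0.0007,0,0,0],
    [0,0,0,0],
    [0,0,0,0],
  ],
)

```text
t: 7.37
tool_pos: [514.6, -202.1, 70.9]
tool_rot: [0.298, 0.642, -0.297, 0.641]
wrist_force: [5.3, 4.5, -10.1]
width: 26.9
```

Emit:
apply_moves(
  plan=[
    [0,0,0,0],
    [0,0,0,0],
    [0,0,0,0],
    [0,0,0,0],
    [0.002,0,0,0],
    [0.002,0,0,0],
    [0,0,0,0],
  ],
  gripper=0.64,
  newtons=6,
)

```text
t: 7.95
tool_pos: [514.2, -203.3, 67.0]
tool_rot: [0.298, 0.641, -0.298, 0.641]
wrist_force: [-0.5, -0.7, 0.3]
width: 31.7
```

Emit:
apply_moves(
  plan=[
    [0,0,0.001,-0.008],
    [0,0,0.001,-0.008],
    [0,0,0.001,-0.008],
    [0,0,0.001,-0.008],
    [0,0,0.001,-0.008],
    [0,0,0.001,-0.008],
    [0,0,0.001,-0.008],
    [0,0,0.001,-0.008],
    [0,0,0.001,-0.008],
    [0,0,0.001,-0.008],
    [0,0,0.001,-0.008],
    [0,0,0.001,-0.008],
  ],
)

```text
t: 8.95
tool_pos: [520.7, -209.7, 66.8]
tool_rot: [0.268, 0.657, -0.266, 0.653]
wrist_force: [-3.4, 8.0, 5.8]
width: 32.3
```

```bash
cat >> h.py <<'E'
def ang():
    s=manip.get_state();d=s['tool_pos'][:2]-[609,-121.8];M=R.from_quat(s['tool_rot']).as_matrix()
    print('r',np.hypot(*d).round(1),'tool angle',(np.arctan2(-d[1],-d[0])-.094).round(4),'Ftool',(M.T@s['wrist_force']).round(2),'w',s['width'].round(1),'z',s['tool_pos'][2].round(1))
E
python3 -c "
from h import *
ang()
im=manip.grab_frame('wrist'); cv2.imwrite('pics/w3.png',cv2.resize(im[150:350,220:420],(600,600)))"
```

```text
Traceback (most recent call last):
  File "h.py", line 18, in ang
    print('r',np.hypot(*d).round(1),'tool angle',(np.arctan2(-d[1],-d[0])-.094).round(4),'Ftool',(M.T@s['wrist_force']).round(2),'w',s['width'].round(1),'z',s['tool_pos'][2].round(1))
                                                                                                                                     ^^^^^^^^^^^^^^^^
AttributeError: 'float' object has no attribute 'round'
```

```bash
sed -i "s/s\['width'\].round(1)/round(s['width'],1)/" h.py
python3 -c "
from h import *
ang()
im=manip.grab_frame('wrist'); cv2.imwrite('pics/w3.png',cv2.resize(im[150:350,220:420],(600,600)))"
```

```text
r 124.6 tool angle 0.6894 Ftool [-5.75  3.32 -8.1 ] w 32.3 z 66.8
```

View pics/w3.png

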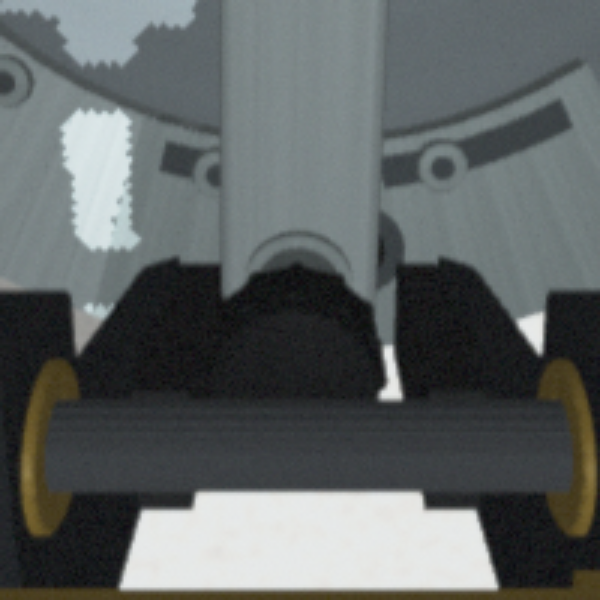

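The left finger pushes the knob and the hole shows just right of the bar at (385,250) in the crop. The finger also drags the knob down with about 6 N, so I'll ease the tool up slightly and push slowly.

Emit:
apply_moves(
  plan=[
    [-0.0004,0,0,0],
    [-0.0004,0,0,0],
    [-0.0001,0,0.001,-0.008],
    [-0.0001,0,0.001,-0.008],
    [-0.0001,0,0.001,-0.008],
    [-0.0001,0,0.001,-0.008],
  ],
)

```text
t: 9.5
tool_pos: [523.8, -212.8, 67.1]
tool_rot: [0.257, 0.661, -0.255, 0.657]
wrist_force: [-2.0, 6.4, -1.3]
width: 32.1
```

```bash
python3 -c "
from h import *
ang()"
```

```text
r 124.6 tool angle 0.7241 Ftool [ 1.37  3.35 -5.78] w 32.1 z 67.1
```

Emit:
apply_moves(
  plan=[
    [-0.0001,0,0.001,-0.008],
    [-0.0001,0,0.001,-0.008],
    [-0.0001,0,0.001,-0.008],
  ],
)

```text
t: 9.75
tool_pos: [525.9, -214.9, 67.2]
tool_rot: [0.249, 0.664, -0.248, 0.66]
wrist_force: [-1.5, 4.3, -2.4]
width: 31.9
```

Emit:
apply_moves(
  plan=[
    [0,0,0.0005,-0.004],
    [0,0,0.0005,-0.004],
    [0,0,0.0005,-0.004],
  ],
)

```text
t: 10.0
tool_pos: [526.9, -215.9, 67.1]
tool_rot: [0.245, 0.666, -0.244, 0.662]
wrist_force: [-2.3, 5.6, -3.0]
width: 31.9
```

```bash
python3 -c "
from h import *
ang()"
```

```text
r 124.9 tool angle 0.7592 Ftool [ 3.07  2.74 -5.33] w 31.9 z 67.1
```

Emit:
apply_moves(
  plan=[
    [0,0,0.0005,-0.004],
    [0,0,0.0005,-0.004],
    [0,0,0,0],
  ],
)

```text
t: 10.25
tool_pos: [527.7, -217.0, 67.1]
tool_rot: [0.242, 0.666, -0.241, 0.663]
wrist_force: [-2.0, 3.8, -3.5]
width: 31.5
```

Emit:
apply_moves(
  plan=[
    [0,0,0.0005,-0.004],
    [0,0,0.0005,-0.004],
    [0,0,0,0],
  ],
)

```text
t: 10.5
tool_pos: [530.6, -219.5, 68.9]
tool_rot: [0.239, 0.665, -0.239, 0.666]
wrist_force: [-2.0, 1.4, -2.2]
width: 31.6
```

The tool sprang free by about 3 mm and the force fell, so the pin probably dropped. I'll check.

```bash
python3 -c "
from h import *
ang()
im=manip.grab_frame('wrist'); s=manip.grab_frame('scene')
a=cv2.resize(im[150:350,220:420],(400,400)); b=cv2.resize(s[110:230,240:360],(400,400),interpolation=cv2.INTER_CUBIC)
cv2.imwrite('pics/w4.png',np.hstack([a,b]))"
```

```text
r 125.3 tool angle 0.8001 Ftool [ 2.19 -0.17 -2.48] w 31.6 z 68.9
```

View pics/w4.png

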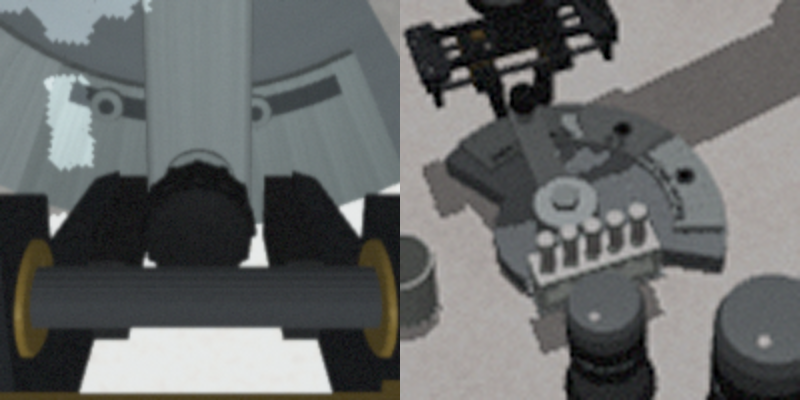

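Emit:
apply_moves(
  plan=[
    [0,0,-0.001,0],
    [0,0,-0.001,0],
    [0,0,0,0],
    [0,0,0,0],
  ],
)

```text
t: 10.93
tool_pos: [529.8, -218.4, 69.6]
tool_rot: [0.239, 0.665, -0.239, 0.666]
wrist_force: [0.5, 0.4, -0.0]
width: 31.8
```

Emit:
apply_moves(
  plan=[
    [0,0,-0.001,0],
    [0,0,-0.001,0],
    [0,0,-0.0005,0],
    [0,0,0,0],
    [0,0,0,0],
  ],
)

```text
t: 11.35
tool_pos: [527.4, -216.6, 69.1]
tool_rot: [0.239, 0.665, -0.239, 0.666]
wrist_force: [1.1, -1.1, -0.3]
width: 31.5
```

```bash
python3 -c "
from h import *
ang()"
```

```text
r 125.0 tool angle 0.7663 Ftool [ 0.3  -0.16  1.59] w 31.5 z 69.1
```

Emit:
apply_moves(
  plan=[
    [0,0,-0.0005,0],
    [0,0,-0.0005,0],
    [0,0,-0.0005,0],
    [0,0,-0.0005,0],
    [0,0,0,0],
    [0,0,0,0],
  ],
)

```text
t: 11.85
tool_pos: [525.6, -215.1, 69.0]
tool_rot: [0.239, 0.665, -0.239, 0.666]
wrist_force: [1.3, -1.5, 0.5]
width: 31.7
```

```bash
python3 -c "
from h import *
ang()"
```

```text
r 125.2 tool angle 0.7475 Ftool [-0.53 -0.34  1.9 ] w 31.7 z 69.0
```

Emit:
apply_moves(
  plan=[
    [0,0,-0.0005,0],
    [0,0,-0.0005,0],
    [0,0,0,0],
    [0,0,0,0],
  ],
)

```text
t: 12.18
tool_pos: [525.4, -215.0, 69.0]
tool_rot: [0.239, 0.665, -0.239, 0.666]
wrist_force: [3.8, -4.8, -1.0]
width: 31.3
```

```bash
python3 -c "
from h import *
ang()"
```

```text
r 125.1 tool angle 0.7457 Ftool [ 0.99 -1.22  5.99] w 31.3 z 69.0
```

The pin is captured: the carrier moved through the play at about 1.7 N, then resisted at 6 N. I'll centre it, back off, open and retreat.

Emit:
apply_moves(
  plan=[
    [0,0,0.001,0],
    [0,0,0.001,0],
    [0,0,0.001,0],
    [0,0,0.001,0],
    [0,0,0.001,0],
    [0,0,0,0],
    [0,0,-0.001,0],
    [0,0,-0.001,0],
    [0,0,0,0],
    [0,0,0,0],
  ],
)

```text
t: 13.02
tool_pos: [526.8, -216.1, 68.8]
tool_rot: [0.239, 0.666, -0.239, 0.665]
wrist_force: [-0.3, -0.3, -0.2]
width: 31.8
```

Emit:
apply_moves(
  plan=[
    [0,0,0,0],
    [0,0,0,0],
    [0,0,0,0],
    [0,0,0,0],
    [0,0,0,0],
    [0,0,0,0],
    [-0.01,0,0,0],
    [-0.02,0,0,0],
    [-0.02,0,0,0],
    [-0.02,0,0,0],
    [0,0,0,0],
    [0,0,0,0],
  ],
  gripper=0,
)

```text
t: 14.02
tool_pos: [528.3, -216.9, 140.9]
tool_rot: [0.239, 0.664, -0.239, 0.667]
wrist_force: [0.2, 0.2, 0.1]
width: 87.9
```

```bash
python3 -c "
from h import *
ang()
c=cam('wrist'); im=manip.grab_frame('wrist')
for z in (88,95):
  a=.094+.775; print(z,proj('wrist',[609-125*np.cos(a),-121.8-125*np.sin(a),z],c))
cv2.imwrite('pics/w5.png',cv2.resize(im[120:320,220:420],(600,600),interpolation=cv2.INTER_CUBIC))"
```

```text
r 124.7 tool angle 0.773 Ftool [-0.11  0.31  0.03] w 87.9 z 140.9
88 [322.28776199 221.80730359]
95 [322.31995039 224.96326636]
```

View pics/w5.png

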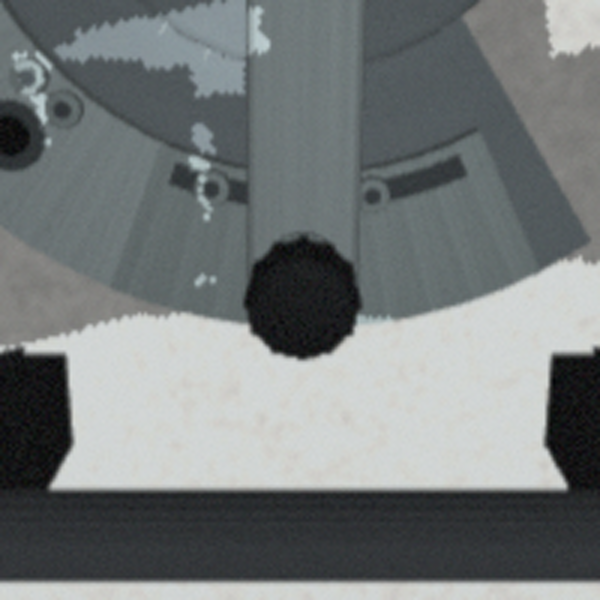

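The knob is at about (321,219). Predictions are 221.8 for a home pin and 225 for a riding pin, so it is home. The gripper is clear. I'll rise further, compare the final scene and hand in.

Emit:
apply_moves(
  plan=[
    [-0.02,0,0,0],
    [-0.03,0,0,0],
    [-0.03,0,0,0],
    [-0.02,0,0,0],
    [0,0,0,0],
    [0,0,0,0],
    [0,0,0,0],
  ],
)

```text
t: 14.65
tool_pos: [525.8, -215.7, 236.4]
tool_rot: [0.239, 0.667, -0.239, 0.664]
wrist_force: [-0.3, -0.6, 0.2]
width: 88.1
```

```bash
python3 -c "
from h import *
ang()
s=manip.grab_frame('scene'); o=cv2.imread('pics/scene0.png')
cv2.imwrite('pics/end.png',np.hstack([cv2.resize(x[100:280,180:390],(400,343),interpolation=cv2.INTER_CUBIC) for x in (o,s)]))"
```

```text
r 125.5 tool angle 0.7521 Ftool [-0.23 -0.66  0.17] w 88.1 z 236.4
```

View pics/end.png

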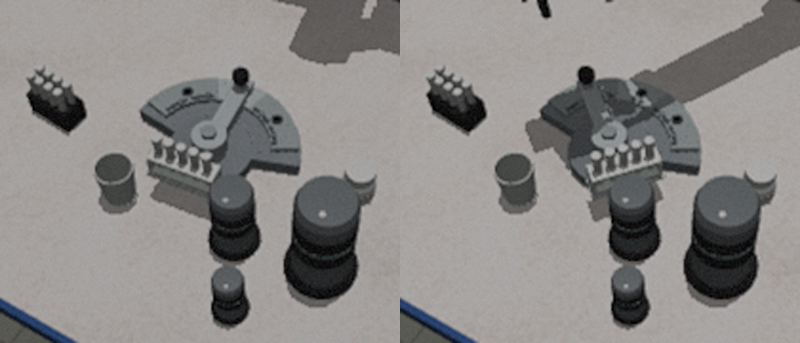

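The before and after views match, except that the rack now faces the mid-sized reader. The knob is at (586,75) on the far-side hole.

```bash
python3 -c "
from cell import manip
print(manip.hand_in())"
```

```text
the job is handed in; nothing more can be done
None
```

The carrier now sits in the reader-side index hole, with the rack facing the middle-sized reader, and the job is handed in. I lifted the pin about 9 mm by the knob and swung the carrier to about 0.61 rad. There I set the pin on the plate and nudged it along in a loose finger cage until it dropped in, at about 0.775 rad. Then I let go and backed off, finishing at about 15 s of the 58 s.

**Pin home:** The carrier moved freely through the 2–3 mm of play at under 2 N, then stopped with 6 N, so the pin is in the hole. That it is fully down was judged only from the wrist picture. The knob appeared at about row 219, against a predicted 222 for home and 225 for riding on the plate. That favours home, but it is not a direct depth measurement.

**Forces:** The highest wrist readings I saw were about 12–14 N, during the lift and swing. Early in the ride the finger dragged the knob down with about 6 N, adding to the spring's load on the plate. I eased the tool up to remove it.

**Surroundings:** The final scene picture shows the other things unmoved, and the gripper is clear.

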